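# Close the service bay of a fingerprint scanner and hold its cover down

### The job

Close up the open service bay of the fingerprint scanner on the desk: first set the loose lens module upright and fully home in the rectangular pocket on the bay floor, and then turn the wing fastener until it lies along the scanner's long side, lined up the way the slot in the cover must pass over it. Then lay the cover plate over the bay with the wing through its slot, press it down against its spring pins until it sits flush on the scanner's deck at both ends, and finish while still holding it pressed there, so that a colleague can lock the wing. Leave the other things on the desk where they are.

Things in the scene. Friction and masses are not known exactly. Their poses are not given: they have to be found in the camera images.
- scanner: Fingerprint scanner, white plastic, fixed, 160 (x) x 325 (y) mm, flat deck 90 mm above the desk. Origin on the desk under the middle of where the cover goes: the housing reaches from y = -112 to +212 mm, x = +-80 mm. z up, y along the long side. Wing fastener on the deck at x = 0, y = +66 mm; dark glass finger plate (not handled) at y = +125 to +200 mm.
- bay (a point): Middle of the service bay's mouth, at deck height, x = 0, y = -21 mm of the scanner, axes as the scanner's. The bay is an opening 96 mm (x) by 122 mm (y), 45 mm deep, with the pocket in the middle of its floor.
- seat (a point): Where the closed cover's origin belongs: on the deck at x = 0, y = 0 of the scanner, axes as the scanner's (slotted end towards +y). Four 9 mm spring pins stand 6 mm out of the deck at x = +-54, y = +-75 mm, each 0.5 N per mm: the unpressed cover rests about 5 mm proud, pressing it flush takes about 10 N; then it meets the rigid deck.
- pocket (a point): Centre of the pocket's floor (= bay floor, 45 mm above the desk), at x = 0, y = -21 mm of the scanner, axes as the scanner's. The pocket is 50 mm (x) x 38 mm (y) inside, between walls 4 mm thick and 10 mm high.
- wing (a joint): Angle (rad) of the wing fastener about the upright axis. 0: its 28 mm length lies along the scanner's long side (y), lined up for the cover's slot. It starts 0.7 to 1.4 (positive, counter-clockwise from above) and is turned clockwise to 0; it can overshoot (stops at -0.35 and 1.6). Light friction (0.03 Nm), stays where left.
- wing_top (a point): Middle of the wing's top edge. The wing is a steel plate 28 mm long, 8 mm thick, 18 mm tall on a thin neck; its top is 25 mm and its lower edge 7 mm above the deck. The point's axes turn with the wing: y along its length, x across its thickness.
- cover: Loose white plate, 120 (x) x 190 (y) x 5 mm, about 0.2 kg, flat on the desk, handle up. Origin: middle of its underside. Bridge handle on its middle, along y: 60 mm long, 12 mm wide (x), top 31 mm above the underside (bar 19 to 31 mm, legs at y = +-18 to +-30 mm). Slot through the plate at x = 0, y = +66 mm, 14 (x) x 36 mm (y): the 8 x 28 mm wing passes only when lined up.
- cover_slot (a point): Point on the cover's underside in the middle of the slot (x = 0, y = +66 mm of the cover).
- cover_plain (a point): Point on the cover's underside near the end without slot (x = 0, y = -85 mm of the cover).
- module: Loose lens module, a grey block 46 (x) x 34 (y) x 30 mm tall with a dark round lens ring of 28 mm diameter on top (6 mm more, 36 mm in all), standing on the desk, about 0.09 kg. Origin at the middle of its underside, z up. It goes in the pocket lens up, its 46 mm side along the scanner's x, either way round.
- sanitizer: Bystander: clear hand-sanitizer bottle, 54 mm diameter, 150 mm tall. Origin at the middle of its underside.
- wipes: Bystander: white box of wipes, 90 x 140 x 35 mm. Origin at the middle of its underside.
- mouse: Bystander: black computer mouse, 100 x 60 x 34 mm. Origin at the middle of its underside.
Not all that is in view belongs to the job. Leave any green or turquoise look-alike of the cover alone.

How it is judged (in metres and radians):
On the way, in this order (a step that is already met when the one before it is completed fails the run):
1. the lens module stands fully home in the pocket (horizontal distance between module and pocket below 0.004 m and z of module in the frame of pocket between -0.002 and 0.002 m and angle between module's own z axis and vertical below 0.07 rad), for 0.2 s.
2. the wing fastener is lined up with the scanner's long side (value of joint wing between -0.15 and 0.15 rad), for 0.2 s.
At the end, for the whole second after the job is handed in: Module home in the pocket (4 mm, bottomed within 2 mm, upright), wing within 0.2 rad of lined up and standing through the slot, cover in place (8 mm, 0.1 rad) with both ends within 2 mm of the deck, the robot still pressing it on the scanner with over 5 N (all of step 1 and value of joint wing between -0.2 and 0.2 rad and horizontal distance between cover and scanner below 0.008 m and angle between the y axis of cover and the y axis of scanner, either way round below 0.1 rad and z of wing_top in the frame of cover above 0.02 m and z of cover_slot in the frame of scanner between 0.087 and 0.092 m and z of cover_plain in the frame of scanner between 0.087 and 0.092 m and contact force between cover and scanner above 5 N and contact force between the fingers and cover above 2 N); the arm keeps its last pose, push and grip.
It fails at once if a bystander is pushed out of place or knocked over (distance of any of sanitizer, wipes, mouse from where it was at the start of the episode above 0.03 m or angle between sanitizer's own z axis and vertical above 0.5 rad).
It also fails if it takes over 58 s, if anything falls off the work surface, if the arm or the gripper's body presses on something with over 40 N, if the wrist force passes 120 N, or if a joint passes its speed limit or range.

### The arm

A 6-joint arm with a two-finger parallel gripper is mounted at the origin on the work surface. World frame = base frame: x ahead of the robot, y to its left, z up, the work surface at z = 0. Lengths are in m, angles in degrees, forces in N, time in s.
With the tool pointing down it reaches from about 0.3 to 0.775 m from the base axis. Payload 14.6 kg.
Tool frame: the origin (TCP) lies at the very end of the fingers, on their centre line; the grasp point (between the pads) lies 19 mm behind it (robot.grip_point_offset is the distance from the TCP to the grasp point, in m); z points along the fingers, y is the line along which they close (so a half turn about z gives the same grasp; the last joint's range is limited). The gripper opens to 94 mm and grips with 3 to 60 N. Pads are 16 mm wide; open, the fingers measure 119 mm over their backs; the gripper's body (75 mm by 177 mm) begins 78 mm behind the grasp point.
Start: joints at [69.695, 17.183, 87.147, -0, 75.671, -3.816], TCP at [0.156, 0.527, 0.205] pointing down, gripper open.
Joint ranges: [-173.82, 173.82], [-45.26, 126.66], [13.44, 144.39], [-59.66, 239.66], [0, 175.72], [-146.38, 146.38]. Speed limits (degrees/s): [127.2, 127.2, 147.25, 180, 180, 180].

### API

Orientations are given as a 3x3 rotation matrix whose columns are the frame's x, y, z axes.
In Python, from rig import robot gives the robot as it stands.
- The arm moves only by the tool apply_moves, never from a script. Its argument "motion" is a list of rows, each a list of 7 numbers: the shift along the tool's x, y, z in cm, then the turn, a rotation vector about the tool's x, y, z in rad, then the gripper's target within -1 to 1 (fully open at 1, half-way at 0, shut at -1). In form: [[tx, ty, tz, wx, wy, wz, hand], ...]. A call has 1 to 5 rows; each row shifts and turns the commanded pose from where the row before left it, along the tool's axes as they then stand; what a row does not reach is not made up. A row lasts 1/8 s, in which the tool goes at most 62.5 mm and 10.7 degrees, less where a joint would pass 70% of its speed; a pose out of reach is approached as far as the arm can. A call is refused whole if a number of a shift passes 6.25 or a number of a turn 0.188, either way. A call with a gripper value outside its range is refused whole. The fingers move at their own pace and stop on an object; "grip_force" is the grip in N (left out, the last holds). Time passes only in rows, so rows that do not move let the fingers close. It gives the time, the measured TCP pose, the force, the opening and the grip force at its end, in the units of the state.
- robot.read_state(): the state, without advancing time (a new reading comes with each control period).
- robot.snapshot(name): name is "scene" or "top"; returns a dict with "image" (384x512x3 uint8, red, green, blue), "camera_matrix" (3x3 intrinsics, pixels), "dist_coeffs" ([k1, k2, p1, p2, k3] as OpenCV has them; the pictures are not rectified), "xyz" and "attitude" of the camera in the world. Camera axes: x right, y down, z forward; pixel columns grow to the right and rows downward; lengths in m; the calibration is good to about 2 mm. A picture is of the moment at which its call begins. There is no depth.
- robot.close_job(): hands the job in; it is judged then, once.
The state is a dict: "time": time; "joint_positions": joint angles; "dq": joint speeds; "joint_torque": joint torques, N m; "position": TCP position; "tool_rot": TCP orientation; "ft_force": force on the tool from outside, world axes, zero at the start; "wrist_torque": the same for the moment, N m; "finger_gap": opening from 0.0 (shut) to 1.0 (fully open); "finger_force": force on a finger pad.
Only numpy, scipy, OpenCV 4.12 (cv2) and the standard library are available. Lean on these libraries where they do the work, as an engineer would, in place of code of your own. Each camera call takes 0.05 s, during which the arm holds its last target. There are 200 camera calls.

## Working session

There is one attempt and no reset: what is moved stays moved. The work goes in short steps, Python scripts to look and compute and a tool call to move; the robot and the scene stay as the last step left them, time stands still between calls to the robot, and variables do not carry over. Pictures are saved under pics/ and viewed, at most 10 in all, crops included, and the job is handed in when it is done.

Besides the shell and the picture viewer there is one more tool, called after "Call:" as a command line: name --pt "numbers of a row" for each row, then --argument value for the rest. apply_moves: Moves the arm, as the interface text tells. Its arguments: {"type":"object","properties":{"motion":{"type":"array"},"grip_force":{"type":"number"}},"required":["motion"]}

```bash
mkdir -p pics; python3 - <<'E'
from rig import robot
import cv2,numpy as np
s=robot.read_state();print(s)
for n in("scene","top"):
    d=robot.snapshot(n);cv2.imwrite(f"pics/{n}0.png",d["image"][:,:,::-1]);print(n,d["camera_matrix"],d["dist_coeffs"],d["xyz"],d["attitude"])
    cv2.imwrite(f"pics/{n}0b.png",cv2.resize(d["image"][:,:,::-1],(800,600),interpolation=cv2.INTER_CUBIC))
E
```

```text
{'time': 0.0, 'joint_positions': array([ 6.96952682e+01,  1.72160738e+01,  8.71813641e+01,  1.86504430e-03,
        7.56688912e+01, -3.81742767e+00]), 'dq': array([-0.00936691,  0.01678151,  0.03356628,  0.02956127, -0.00024735,
        0.08658658]), 'joint_torque': array([ 1.09687312e-04, -5.31815422e+01, -3.52723145e+01,  7.08407722e-02,
        2.44256324e-02, -9.28071904e-05]), 'position': array([0.15600856, 0.52713503, 0.20487421]), 'tool_rot': array([[-9.58880329e-01,  2.83810373e-01, -4.31302035e-04],
       [ 2.83810680e-01,  9.58879733e-01, -1.07478023e-03],
       [ 1.08533002e-04, -1.15299375e-03, -9.99999329e-01]]), 'ft_force': array([0.64578212, 0.03379767, 0.70247085]), 'wrist_torque': array([-0.00290755,  0.00514769,  0.02977633]), 'finger_force': 0.0, 'finger_gap': 0.9956810223489257}
scene [[408.65084407   0.         251.73200132]
 [  0.         408.65084407 199.94480041]
 [  0.           0.           1.        ]] [-0.10254373  0.          0.          0.          0.        ] [1.13941193 0.3357907  1.19241335] [[-0.61322547  0.63430636 -0.47075468]
 [ 0.78980644  0.50191748 -0.35254025]
 [ 0.01266148 -0.58799174 -0.80876783]]
top [[370.01639697   0.         256.47186893]
 [  0.         370.01639697 188.04374964]
 [  0.           0.           1.        ]] [0.01368614 0.         0.         0.         0.        ] [ 0.32451989 -0.13428365  1.16724466] [[-0.01997075 -0.98221233  0.18670861]
 [-0.99976631  0.02116464  0.00440304]
 [-0.00827634 -0.18657705 -0.98240547]]
```

View pics/top0b.png

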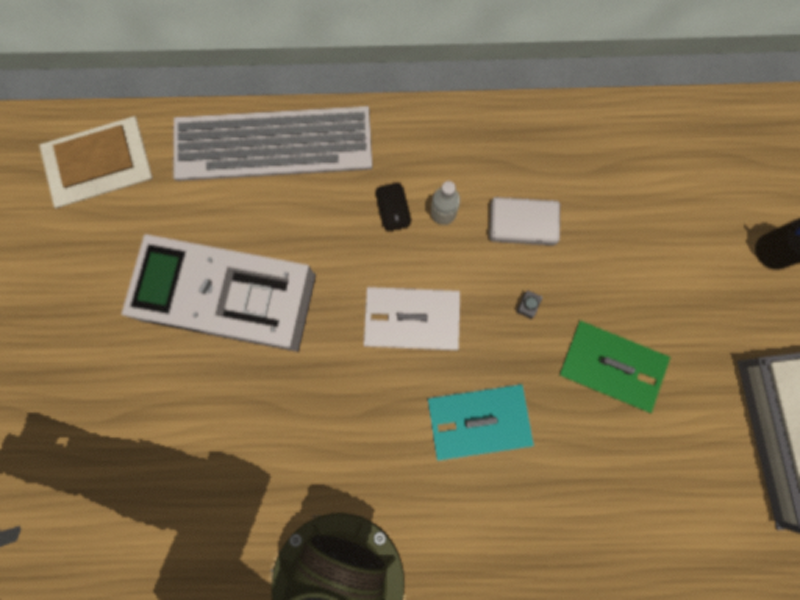

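View pics/scene0b.png

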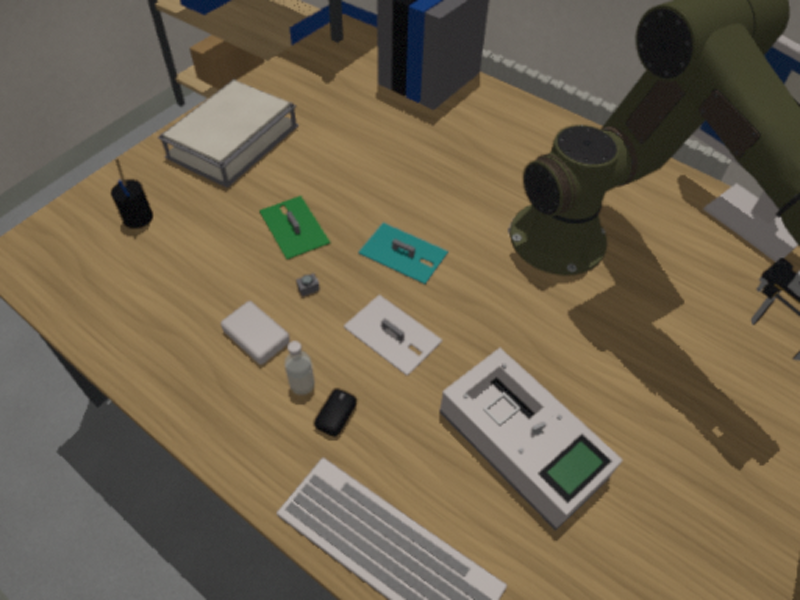

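The top view shows the scanner around (220,290), the white cover at (412,318), the module at (529,304) and the bystanders: mouse (393,206), bottle (445,203) and wipes (525,221). There are three cover candidates: white (412,318), turquoise (481,422) and green (615,366). The white one fits the description. I'll confirm it in a crop.

```bash
python3 - <<'E'
import cv2
t=cv2.imread("pics/top0.png")
cv2.imwrite("pics/c1.png",cv2.resize(t[145:230,75:208],None,fx=6,fy=6,interpolation=cv2.INTER_CUBIC))
cv2.imwrite("pics/c2.png",cv2.resize(t[175:230,225:355],None,fx=6,fy=6,interpolation=cv2.INTER_CUBIC))
E
```

```text
(no output)
```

View pics/c1.png

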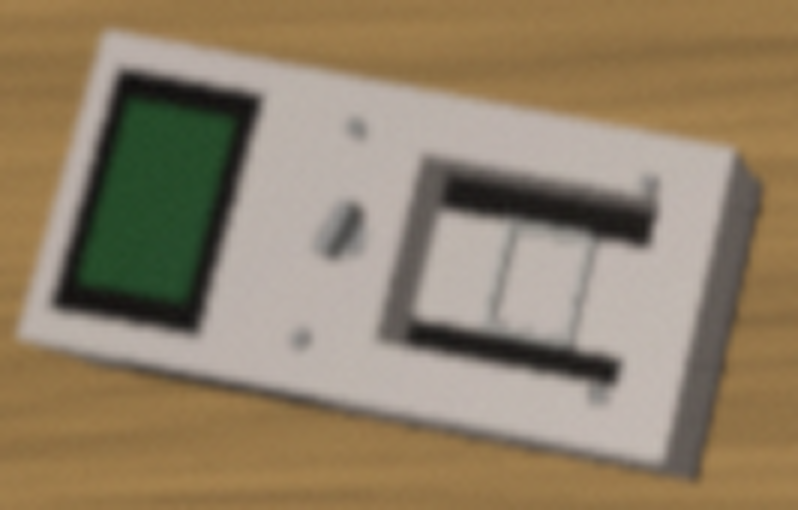

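View pics/c2.png

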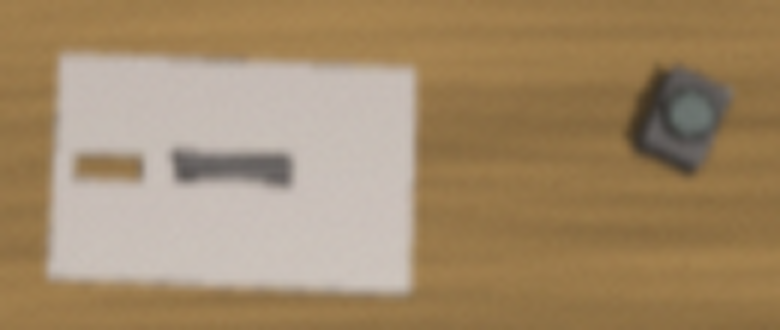

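```bash
cat >h.py <<'E'
import cv2,numpy as np
from scipy.optimize import least_squares
from rig import robot
def cam(n):
    d=robot.snapshot(n);R=np.array(d["attitude"]);return d["image"],(np.array(d["camera_matrix"]),np.array(d["dist_coeffs"]),R,np.array(d["xyz"]))
def proj(c,P):
    K,D,R,t=c;return cv2.projectPoints(np.atleast_2d(P).astype(float),cv2.Rodrigues(R.T)[0],-R.T@t,K,D)[0][:,0]
def world(p,L):
    c,s=np.cos(p[2]),np.sin(p[2]);L=np.atleast_2d(L)/1000.
    return np.c_[p[0]+c*L[:,0]-s*L[:,1],p[1]+s*L[:,0]+c*L[:,1],L[:,2]]
def fit(obs,p0,rob=True):
    # obs: list of (cam, local pts mm, pix)
    f=lambda p:np.concatenate([(proj(c,world(p,L))-np.array(U)).ravel() for c,L,U in obs])
    r=least_squares(f,p0,loss='soft_l1' if rob else 'linear');return r.x,f(r.x).reshape(-1,2)
def crop(U,x0,y0,s):U=np.array(U,float);return (U+.5)/s-.5+[x0,y0]
E
cat >fit1.py <<'E'
from h import *
it,ct=cam("top");isc,cs=cam("scene")
SL=[(80,212,90),(80,-112,90),(-80,-112,90),(-80,212,90),(48,40,90),(-48,40,90),(27,0,55),(27,-42,55),(-27,-42,55),(-27,0,55)]
SU=crop([(105,32),(737,150),(665,463),(20,338),(425,155),(380,340),(515,222),(597,237),(575,345),(495,325)],75,145,6)
CL=[(60,95,5),(60,-95,5),(-60,-95,5),(-60,95,5),(0,66,5),(0,0,31)]
CU=crop([(60,53),(416,66),(411,293),(49,277),(109,167),(232,168)],225,175,6)
S=1.5625
S2=crop([(620,460),(500,350),(443,397),(558,525)],0,0,S)
C2=crop([(440,340),(380,297),(345,325),(407,372)],0,0,S)
np.set_printoptions(precision=4,suppress=True)
for nm,L,U,U2,p0 in(("scan",SL,SU,S2,(.5,.3,-.2)),("cov",CL,CU,C2,(.5,0,0))):
    a=fit([(ct,L,U)],p0);print(nm,a[0],a[1].round(1).tolist())
    # scene: correspond corner order
    L2=[(-80,212,90),(-80,-112,90),(80,-112,90),(80,212,90)] if nm=="scan" else [(-60,95,5),(-60,-95,5),(60,-95,5),(60,95,5)]
    b=fit([(cs,L2,U2)],a[0]);print(b[0],b[1].round(1).tolist())
ML=[(0,0,36)];
def ray(c,u,z):
    K,D,R,t=c;q=cv2.undistortPoints(np.array([[u]],float),K,D)[0,0];d=R@np.r_[q,1];return t+d*(z-t[2])/d[2]
print("mod top",ray(ct,crop((690,114),225,175,6),.036),"scene",ray(cs,crop((308,281),0,0,S),.036))
w=fit([(ct,SL,SU)],(.5,.3,-.2))[0]
m=ray(ct,crop((690,114),225,175,6),.036);a=ray(ct,crop((732,92),225,175,6),.03);b=ray(ct,crop((692,173),225,175,6),.03);print(np.degrees(np.arctan2(*(a-b)[1::-1])))
W=[ray(ct,crop(u,75,145,6),.115) for u in((352,207),(330,250))];print("wing dir vs scanner",np.degrees(np.arctan2(*(W[0]-W[1])[1::-1])-w[2])-90)
def z(im,c,s,n=22):
    u,v=int(c[0]),int(c[1]);return cv2.resize(im[v-n//2:v+n//2+1,u-n//2:u+n//2+1,::-1],(400,400),interpolation=cv2.INTER_CUBIC)
mp=[proj(c,[m])[0] for c in(ct,cs)];wp=[proj(c,world(w,(0,66,115)))[0] for c in(ct,cs)]
print("centers",mp,wp)
cv2.imwrite("pics/z.png",cv2.resize(np.vstack([np.hstack([z(it,mp[0],1),z(isc,mp[1],1)]),np.hstack([z(it,wp[0],1),z(isc,wp[1],1)])]),(600,600)))
E
python3 fit1.py
```

```text
scan [ 0.5353  0.1717 -0.2089] [[1.0, -0.1], [0.2, -0.3], [0.3, -0.0], [0.5, 0.3], [0.4, -0.1], [-0.0, 0.2], [-0.2, 0.3], [-0.6, 0.2], [-1.0, -0.7], [-1.0, 0.1]]
[ 0.546   0.1777 -0.2426] [[-0.1, 5.3], [-0.0, 1.4], [-1.3, -1.5], [1.8, -1.9]]
cov [ 0.4959 -0.1503 -0.0611] [[-0.0, 0.1], [-0.0, 0.3], [-0.1, -0.1], [-0.2, 0.2], [-0.0, 0.0], [0.3, -0.6]]
[ 0.4927 -0.1498 -0.0735] [[1.4, -0.2], [-0.1, -1.8], [-0.7, 0.0], [-0.1, 1.3]]
mod top [ 0.5165 -0.3861  0.036 ] scene [ 0.5178 -0.3801  0.036 ]
-29.05792752652653
wing dir vs scanner -102.8522282765642
centers [array([339.5833, 193.5833]), array([195.972 , 178.6491])] [array([130.4831, 182.4434]), array([344.034 , 271.4474])]
```

View pics/z.png

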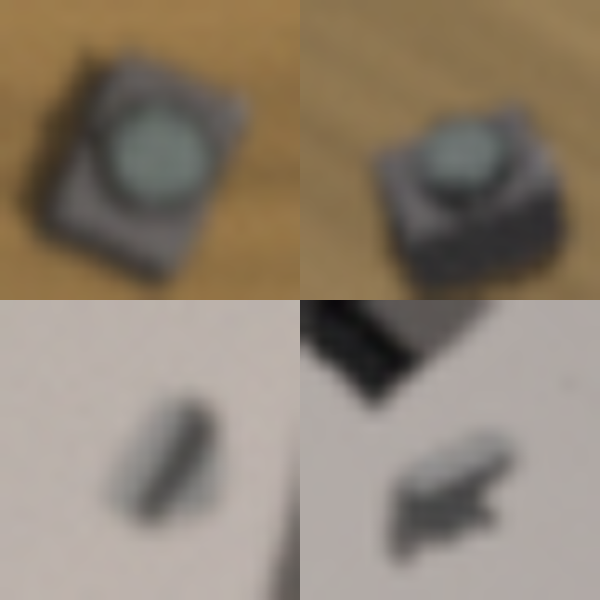

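```bash
cat >ref.py <<'E'
from h import *
from scipy.ndimage import map_coordinates,gaussian_filter
def rectE(hx,y0,y1,z):
    c=[(hx,y1,z),(hx,y0,z),(-hx,y0,z),(-hx,y1,z)];return [(c[i],c[(i+1)%4]) for i in range(4)]
def refine(views,E,p,R=2.5,it=8):
    for k in range(it):
        rows=[];rr=max(R*.75**k,1.2);info=[]
        for im,c in views:
            g=gaussian_filter(im.astype(float).mean(2),.6)
            for ei,(a,b) in enumerate(E):
                f=np.linspace(.1,.9,25)[:,None];L=np.array(a)*(1-f)+np.array(b)*f
                u=proj(c,world(p,L));d=u[-1]-u[0];n=np.array([-d[1],d[0]])/np.hypot(*d)
                o=np.arange(-rr-.4,rr+.41,.1)
                pr=np.array([map_coordinates(g,[x[1]+o*n[1],x[0]+o*n[0]],order=1) for x in u])
                gr=np.abs(np.gradient(pr.mean(0)));j=np.argmax(gr[2:-2])+2
                gr=gr*(abs(o-o[j])<1);off=(gr*o).sum()/gr.sum()
                rows.append((c,L,n,u.mean(0)@n+off,gr.max()));info.append(off)
        def fn(q):return np.array([proj(c,world(q,L)).mean(0)@n-t for c,L,n,t,_ in rows]+[(proj(c,world(q,L))[-1]-proj(c,world(q,L))[0])@n*0 for c,L,n,t,_ in rows])
        # use end halves for yaw
        rows2=[]
        for c,L,n,t,_ in rows: pass
        def offs(q):
            r=[]
            for im,c,L,n,o2 in H: r.append(proj(c,world(q,L)).mean(0)@n-o2)
            return r
        H=[]
        for im,c in views:
            g=gaussian_filter(im.astype(float).mean(2),.6)
            for a,b in E:
                for f0,f1 in((.08,.36),(.36,.64),(.64,.92)):
                    f=np.linspace(f0,f1,12)[:,None];L=np.array(a)*(1-f)+np.array(b)*f
                    u=proj(c,world(p,L));d=u[-1]-u[0];n=np.array([-d[1],d[0]])/np.hypot(*d)
                    pr=np.array([map_coordinates(g,[x[1]+o*n[1],x[0]+o*n[0]],order=1) for x in u]).mean(0)
                    gr=np.abs(np.gradient(pr));j=np.argmax(gr[2:-2])+2;gr=gr*(abs(o-o[j])<.8)
                    H.append((im,c,L,n,u.mean(0)@n+(gr*o).sum()/gr.sum()))
        p=least_squares(offs,p,loss='soft_l1',f_scale=.3).x
    return p,np.array(offs(p)).reshape(-1,3)
if __name__=="__main__":
    np.set_printoptions(precision=4,suppress=True)
    it,ct=cam("top");isc,cs=cam("scene");V=[(it,ct)],[(isc,cs)],[(it,ct),(isc,cs)]
    S=rectE(80,-112,212,90);C=rectE(60,-95,95,5);M=rectE(23,-17,17,30)
    for nm,E,p in(("scan",S,(.5353,.1717,-.2089)),("cov",C,(.4959,-.1503,-.0611)),("mod",M,(.516,-.384,-.507))):
        for v,t in zip(V,("top","scene","both")):
            q,r=refine(v,E,p);print(nm,t,q,"res",r.round(2).tolist() )
E
python3 ref.py
```

```text
scan top [ 0.5349  0.1707 -0.2117] res [[0.19, 0.2, 0.2], [-0.91, -0.91, -0.95], [0.19, 0.19, 0.18], [-1.24, -1.23, -1.24]]
scan scene [ 0.5341  0.1744 -0.2124] res [[0.1, 0.19, 0.12], [0.43, 0.51, 0.51], [0.21, 0.13, 0.13], [0.19, 0.49, 0.29]]
scan both [ 0.5349  0.1745 -0.2124] res [[0.5, 0.5, 0.49], [0.3, 0.22, 0.3], [-0.02, -0.03, -0.12], [0.5, 0.58, 0.59], [-0.17, -0.08, -0.09], [0.61, 0.52, 0.59], [0.49, 0.4, 0.39], [0.11, 0.39, 0.19]]
cov top [ 0.4959 -0.1503 -0.0635] res [[0.15, 0.19, 0.18], [-0.01, -0.05, 0.11], [0.1, 0.27, 0.15], [0.12, 0.03, -0.1]]
cov scene [ 0.4934 -0.1507 -0.061 ] res [[0.1, 0.01, -0.08], [0.11, 0.2, 0.11], [-0.08, 0.01, 0.1], [0.09, 0.18, 0.1]]
cov both [ 0.4949 -0.1504 -0.0637] res [[0.5, 0.46, 0.47], [-0.03, -0.14, 0.11], [-0.18, -0.08, -0.19], [0.21, 0.12, 0.0], [-0.31, -0.4, -0.4], [0.29, 0.29, 0.12], [0.31, 0.41, 0.59], [-0.01, 0.0, 0.09]]
mod top [ 0.5149 -0.3814 -0.5021] res [[0.89, 1.11, 0.89], [1.11, 1.05, 1.14], [0.81, 0.82, 0.9], [1.2, 1.22, 1.21]]
mod scene [ 0.5204 -0.3877 -0.4837] res [[0.49, 0.01, -0.17], [-0.27, 1.03, 1.08], [1.17, -0.46, 0.09], [0.01, 0.51, 0.1]]
mod both [ 0.5212 -0.3806 -0.4847] res [[-1.19, -0.48, -0.83], [1.06, -0.17, 1.33], [0.03, 0.05, 1.33], [0.72, 0.79, 0.65], [1.1, 0.98, 0.66], [1.19, -1.2, -1.19], [-0.92, -0.64, 0.03], [-1.3, -1.02, -1.16]]
```

```bash
cat >d.py <<'E'
import sys,numpy as np
from rig import robot
# usage: d.py x y z psi(deg of tool y)
a=list(map(float,sys.argv[1:]));s=robot.read_state();R=s["tool_rot"];p=s["position"]
psi=np.degrees(np.arctan2(R[1,1],R[0,1]))
print("t",s["time"],"p",p.round(4),"psi",psi.round(2),"F",s["ft_force"].round(2),"gap",round(s["finger_gap"],3),"pad",s["finger_force"],"tilt",R[:2,2].round(4))
if a:
    w=np.radians((psi-a[3]+180)%360-180);g=np.radians(a[3])
    Rn=np.c_[[np.sin(g)*-1,np.cos(g),0],[np.cos(g),np.sin(g),0],[0,0,-1]]
    d=np.array(a[:3])-p
    print("turn wz",w.round(4),"then cm",(Rn.T@d*100).round(2),"| cm in present axes",(R.T@d*100).round(2))
E
python3 d.py .516 -.383 .205 61.9
```

```text
t 0.3 p [0.1561 0.5273 0.2053] psi 73.51 F [ 0.01 -0.36  0.26] gap 0.998 pad 0.0 tilt [-0.0001 -0.0004]
turn wz 0.2026 then cm [-7.462e+01 -6.335e+01  3.000e-02] | cm in present axes [-6.035e+01 -7.707e+01  6.000e-02]
```

Call:
apply_moves --pt "0 0 0 0 0 0.1 1" --pt "0 0 0 0 0 0.1 1" --pt "-4.39 -3.72 0 0 0 0 1" --pt "-4.39 -3.72 0 0 0 0 1" --pt "-4.39 -3.72 0 0 0 0 1"

```text
time: 0.92
position: [0.2204, 0.3654, 0.2054]
tool_rot: [[-0.884, 0.468, 0.0], [0.468, 0.884, 0.0], [-0.0, 0.0, -1.0]]
ft_force: [1.3, -0.1, -0.2]
finger_gap: 0.997
finger_force: 0.0
```

Call:
apply_moves --pt "-4.39 -3.72 0 0 0 0 1" --pt "-4.39 -3.72 0 0 0 0 1" --pt "-4.39 -3.72 0 0 0 0 1" --pt "-4.39 -3.72 0 0 0 0 1" --pt "-4.39 -3.72 0 0 0 0 1"

```text
time: 1.55
position: [0.3272, 0.0981, 0.2058]
tool_rot: [[-0.883, 0.468, 0.001], [0.468, 0.883, 0.0], [-0.001, 0.001, -1.0]]
ft_force: [1.8, 0.9, -0.8]
finger_gap: 0.998
finger_force: 0.0
```

Call:
apply_moves --pt "-4.39 -3.72 0 0 0 0 1" --pt "-4.39 -3.72 0 0 0 0 1" --pt "-4.39 -3.72 0 0 0 0 1" --pt "-4.39 -3.72 0 0 0 0 1" --pt "-4.39 -3.72 0 0 0 0 1"

```text
time: 2.17
position: [0.434, -0.1694, 0.2055]
tool_rot: [[-0.883, 0.469, 0.0], [0.469, 0.883, -0.0], [-0.0, 0.0, -1.0]]
ft_force: [0.5, 0.6, 1.2]
finger_gap: 0.997
finger_force: 0.0
```

Call:
apply_moves --pt "-4.0 -3.4 0 0 0 0 1" --pt "-2 -1.7 0 0 0 0 1" --pt "0 0 0 0 0 0 1"

```text
time: 2.55
position: [0.4627, -0.2416, 0.2048]
tool_rot: [[-0.883, 0.47, -0.001], [0.47, 0.883, 0.0], [0.001, -0.0, -1.0]]
ft_force: [-0.9, 0.1, -0.9]
finger_gap: 0.997
finger_force: 0.0
```

```bash
python3 d.py .516 -.383 .07 61.9
```

```text
t 2.55 p [ 0.4627 -0.2416  0.2048] psi 61.95 F [-0.92  0.1  -0.88] gap 0.997 pad 0.0 tilt [-0.0009  0.0004]
turn wz 0.0009 then cm [-11.37  -9.96  13.48] | cm in present axes [-11.37  -9.97  13.47]
```

Call:
apply_moves --pt "-3.8 -3.3 3 0 0 0 1" --pt "-3.8 -3.3 3 0 0 0 1" --pt "-3.77 -3.37 3 0 0 0 1" --pt "0 0 4 0 0 0 1" --pt "0 0 0 0 0 0 1"

```text
time: 3.18
position: [0.5152, -0.38, 0.0727]
tool_rot: [[-0.883, 0.468, -0.004], [0.468, 0.883, 0.004], [0.006, 0.001, -1.0]]
ft_force: [0.0, -0.1, 0.6]
finger_gap: 1.0
finger_force: 0.0
```

```bash
python3 d.py .516 -.383 .012 61.9; python3 - <<'E'
from h import *
it,ct=cam("top");isc,cs=cam("scene")
m=np.array([.516,-.383,.03])
o=[]
for im,c in((it,ct),(isc,cs)):
    u,v=proj(c,[m])[0].round().astype(int);print(u,v)
    o.append(cv2.resize(im[v-20:v+21,u-20:u+21,::-1],(400,400),interpolation=cv2.INTER_CUBIC))
cv2.imwrite("pics/g.png",np.hstack(o))
E
```

```text
t 3.175 p [ 0.5152 -0.38    0.0727] psi 62.07 F [ 0.02 -0.14  0.56] gap 1.0 pad 0.0 tilt [-0.0044  0.0039]
turn wz 0.0029 then cm [-0.21 -0.22  6.07] | cm in present axes [-0.24 -0.23  6.07]
338 194
197 180
```

View pics/g.png

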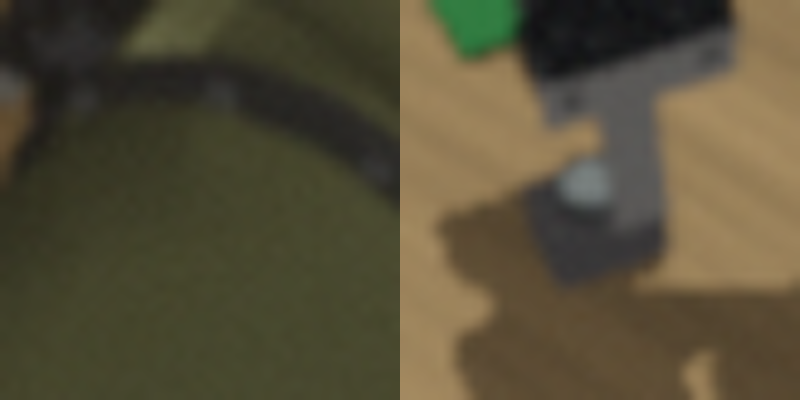

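The top view is blocked by the arm. The scene view shows a finger beside the module, with the lens clear of it. I'll go down and grip.

Call:
apply_moves --pt "-0.2 -0.2 3 0 0 0 1" --pt "0 0 2.95 0 0 0 1" --pt "0 0 0 0 0 0 0.0" --pt "0 0 0 0 0 0 -1" --pt "0 0 0 0 0 0 -1" --grip_force 20

```text
time: 3.9
position: [0.518, -0.385, 0.0181]
tool_rot: [[-0.883, 0.469, 0.002], [0.469, 0.883, -0.002], [-0.003, -0.001, -1.0]]
ft_force: [-0.3, -0.4, 0.4]
finger_gap: 0.721
finger_force: 0.0
```

Call:
apply_moves --pt "0 0 0 0 0 0 -1" --pt "0 0 0 0 0 0 -1" --pt "0 0 0 0 0 0 -1"

```text
time: 4.28
position: [0.5173, -0.3846, 0.016]
tool_rot: [[-0.883, 0.469, 0.0], [0.469, 0.883, -0.0], [-0.0, -0.0, -1.0]]
ft_force: [-0.2, -0.4, 0.6]
finger_gap: 0.396
finger_force: 0.2
```

```bash
python3 d.py .516 -.383 .013 61.9
```

```text
t 4.275 p [ 0.5173 -0.3846  0.016 ] psi 62.05 F [-0.23 -0.37  0.65] gap 0.396 pad 0.18318249844014645 tilt [ 0.0001 -0.0001]
turn wz 0.0026 then cm [0.18 0.08 0.3 ] | cm in present axes [0.18 0.08 0.3 ]
```

Call:
apply_moves --pt "0 0 0 0 0 0 -1" --pt "0 0 0 0 0 0 -1" --pt "0 0 0 0 0 0 -1"

```text
time: 4.65
position: [0.5172, -0.3846, 0.016]
tool_rot: [[-0.883, 0.469, 0.0], [0.469, 0.883, -0.0], [-0.0, -0.0, -1.0]]
ft_force: [-1.0, -0.6, 1.7]
finger_gap: 0.363
finger_force: 19.9
```

Call:
apply_moves --pt "0 0 -3 0 0 0 -1" --pt "0 0 -4 0 0 0 -1" --pt "0 0 -4 0 0 0 -1" --pt "0 0 -4 0 0 0 -1" --pt "0 0 0 0 0 0 -1"

```text
time: 5.28
position: [0.5182, -0.3852, 0.1692]
tool_rot: [[-0.883, 0.469, 0.004], [0.469, 0.883, -0.003], [-0.005, -0.001, -1.0]]
ft_force: [-0.5, 0.0, -0.3]
finger_gap: 0.36
finger_force: 19.9
```

```bash
python3 d.py .5306 .1528 .19 77.85; python3 -c "
from h import *;print(world((.535,.1735,-.2122),[(0,-21,0),(0,66,0)]))"
```

```text
t 5.275 p [ 0.5182 -0.3852  0.1692] psi 62.06 F [-0.55  0.04 -0.26] gap 0.36 pad 19.923129379749298 tilt [ 0.0042 -0.0033]
turn wz -0.2756 then cm [10.11 52.86 -2.08] | cm in present axes [24.1  48.11 -2.26]
[[0.53057717 0.15297103 0.        ]
 [0.54890033 0.23801962 0.        ]]
```

Call:
apply_moves --pt "0 0 -2.1 0 0 -0.138 -1" --pt "0 2 0 0 0 -0.138 -1" --pt "1.1 5.7 0 0 0 0 -1" --pt "1.1 5.7 0 0 0 0 -1" --pt "1.1 5.7 0 0 0 0 -1"

```text
time: 5.9
position: [0.5271, -0.1897, 0.1855]
tool_rot: [[-0.978, 0.21, -0.002], [0.21, 0.978, 0.001], [0.002, 0.001, -1.0]]
ft_force: [0.7, 0.3, -1.1]
finger_gap: 0.356
finger_force: 19.9
```

Call:
apply_moves --pt "1.1 5.7 0 0 0 0 -1" --pt "1.1 5.7 0 0 0 0 -1" --pt "1.1 5.7 0 0 0 0 -1" --pt "1.1 5.7 0 0 0 0 -1" --pt "1.1 5.7 0 0 0 0 -1"

```text
time: 6.52
position: [0.5332, 0.1005, 0.1857]
tool_rot: [[-0.978, 0.21, -0.002], [0.21, 0.978, -0.0], [0.002, -0.0, -1.0]]
ft_force: [0.9, -1.1, -0.4]
finger_gap: 0.359
finger_force: 19.9
```

Call:
apply_moves --pt "1 4 0 0 0 0 -1" --pt "0 0 0 0 0 0 -1" --pt "0 0 0 0 0 0 -1"

```text
time: 6.9
position: [0.5322, 0.1394, 0.186]
tool_rot: [[-0.978, 0.21, -0.001], [0.21, 0.978, -0.0], [0.001, -0.001, -1.0]]
ft_force: [1.2, -0.0, -1.0]
finger_gap: 0.362
finger_force: 19.9
```

```bash
python3 d.py .5306 .153 .19 77.85; python3 - <<'E'
from h import *
isc,cs=cam("scene");s=robot.read_state();p=s["position"]
it,ct=cam("top")
u,v=proj(cs,[p])[0].round().astype(int);print(u,v)
a=cv2.resize(isc[v-40:v+41,u-40:u+41,::-1],(600,600),interpolation=cv2.INTER_CUBIC)
# predicted module box outline for zero offset
q=(p[0],p[1],np.radians(77.85-90));zb=p[2]*1000-16
for L in([(23,17,30),(23,-17,30),(-23,-17,30),(-23,17,30)],[(23,17,0),(23,-17,0),(-23,-17,0),(-23,17,0)]):
    U=proj(cs,world(q,np.array(L)+[0,0,zb]));print(U.round(1).tolist())
    cv2.polylines(a,[(((U-[u-40,v-40]+.5)*600/81)).astype(int)],True,(0,0,255),1)
cv2.imwrite("pics/m.png",a)
E
```

```text
t 6.9 p [0.5322 0.1394 0.186 ] psi 77.88 F [ 1.23 -0.01 -0.99] gap 0.362 pad 19.92312580347061 tilt [-0.0014 -0.0004]
turn wz 0.0005 then cm [ 0.45  1.3  -0.4 ] | cm in present axes [ 0.45  1.3  -0.4 ]
323 237
[[322.2, 243.4], [313.6, 235.5], [324.9, 226.7], [333.4, 234.5]]
[[320.6, 248.7], [312.2, 240.8], [323.3, 232.1], [331.6, 239.8]]
```

View pics/m.png

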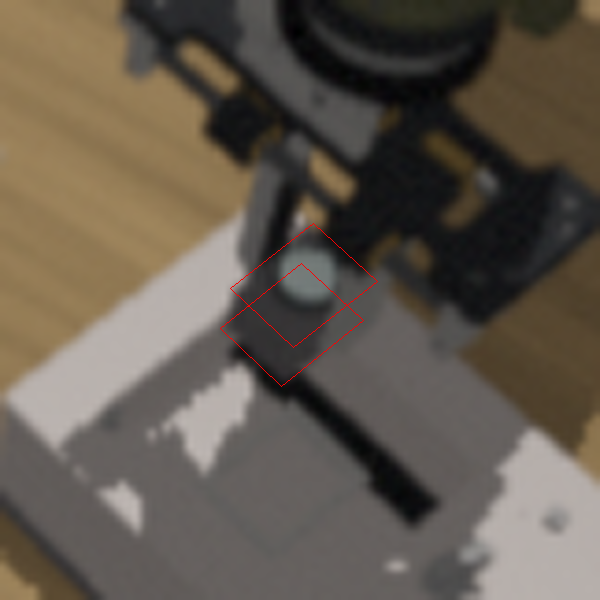

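```bash
python3 d.py .530 .1535 .11 77.84; python3 - <<'E'
from h import *
isc,cs=cam("scene")
for p in((.5343,.1743,-.2124),):
  for hx,hy in((25,19),(29,23)):
    U=proj(cs,world(p,[(a*hx,-21+b*hy,55) for a,b in((1,1),(1,-1),(-1,-1),(-1,1))]));print(((U-[283,197]+.5)*600/81).round().tolist())
E
```

```text
t 7.0 p [0.5325 0.1388 0.1865] psi 77.8 F [ 0.9  -0.42 -0.71] gap 0.36 pad 19.923126697540283 tilt [-0.0007 -0.0002]
turn wz -0.0008 then cm [0.56 1.39 7.65] | cm in present axes [0.55 1.39 7.65]
[[273.0, 543.0], [209.0, 481.0], [292.0, 414.0], [356.0, 474.0]]
[[273.0, 555.0], [196.0, 480.0], [292.0, 402.0], [369.0, 475.0]]
```

Call:
apply_moves --pt "0.55 1.4 0 0 0 0 -1" --pt "0 0 3 0 0 0 -1" --pt "0 0 4 0 0 0 -1" --pt "0 0 2 0 0 0 -1" --pt "0 0 0 0 0 0 -1"

```text
time: 7.68
position: [0.5294, 0.1549, 0.0958]
tool_rot: [[-0.978, 0.21, -0.002], [0.21, 0.978, -0.0], [0.002, -0.001, -1.0]]
ft_force: [0.4, 0.7, -0.5]
finger_gap: 0.359
finger_force: 19.9
```

```bash
python3 d.py .530 .1535 .08 77.84
```

```text
t 7.675 p [0.5294 0.1549 0.0958] psi 77.86 F [ 0.38  0.73 -0.52] gap 0.359 pad 19.923211634159088 tilt [-0.0025 -0.0005]
turn wz 0.0004 then cm [-0.09 -0.12  1.58] | cm in present axes [-0.09 -0.12  1.58]
```

Call:
apply_moves --pt "-0.1 -0.1 1.2 0 0 0 -1" --pt "0 0 0.5 0 0 0 -1" --pt "0 0 0 0 0 0 -1" --pt "0 0 0 0 0 0 -1"

```text
time: 8.18
position: [0.5311, 0.1535, 0.0804]
tool_rot: [[-0.978, 0.21, 0.001], [0.21, 0.978, 0.0], [-0.001, 0.0, -1.0]]
ft_force: [0.1, 0.6, -0.8]
finger_gap: 0.358
finger_force: 19.9
```

```bash
python3 d.py .530 .1535 .061 77.84; python3 - <<'E'
from h import *
isc,cs=cam("scene");s=robot.read_state();p=s["position"]
u,v=proj(cs,[p])[0].round().astype(int)
a=cv2.resize(isc[v-24:v+25,u-24:u+25,::-1],(600,600),interpolation=cv2.INTER_CUBIC)
f=lambda U:(((U-[u-24,v-24]+.5)*600/49)).astype(int)
q=(p[0],p[1],np.radians(77.84-90));zb=p[2]*1000-16
for z in(0,30):
    cv2.polylines(a,[f(proj(cs,world(q,[(23,17,zb+z),(23,-17,zb+z),(-23,-17,zb+z),(-23,17,zb+z)])))],True,(0,0,255),1)
cv2.circle(a,tuple(f(proj(cs,world(q,(0,0,zb+36))))[0].tolist()),3,(0,0,255),-1)
P=(.5343,.1743,-.2124)
for hx,hy in((25,19),(29,23)):
    cv2.polylines(a,[f(proj(cs,world(P,[(i*hx,-21+j*hy,55) for i,j in((1,1),(1,-1),(-1,-1),(-1,1))])))],True,(0,255,0),1)
cv2.imwrite("pics/m2.png",a)
E
```

```text
t 8.175 p [0.5311 0.1535 0.0804] psi 77.86 F [ 0.05  0.56 -0.81] gap 0.358 pad 19.923242032527924 tilt [0.0006 0.0001]
turn wz 0.0004 then cm [ 0.11 -0.02  1.94] | cm in present axes [ 0.11 -0.02  1.94]
```

View pics/m2.png

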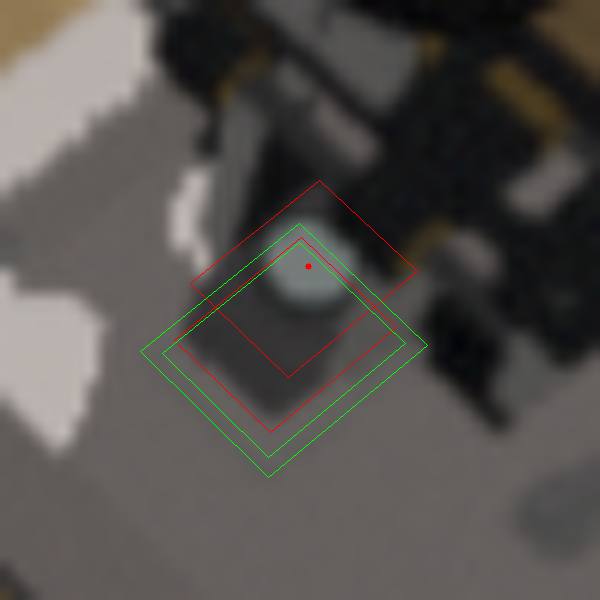

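Call:
apply_moves --pt "0 0 0.5 0 0 0 -1" --pt "0 0 0.5 0 0 0 -1" --pt "0 0 0.3 0 0 0 -1" --pt "0 0 0 0 0 0 -1"

```text
time: 8.72
position: [0.5307, 0.1534, 0.0666]
tool_rot: [[-0.978, 0.21, -0.001], [0.21, 0.978, -0.0], [0.0, -0.0, -1.0]]
ft_force: [-0.7, -0.3, -1.2]
finger_gap: 0.357
finger_force: 19.9
```

```bash
python3 d.py .531 .1533 .061 77.84
```

```text
t 8.725 p [0.5307 0.1534 0.0666] psi 77.87 F [-0.69 -0.33 -1.23] gap 0.357 pad 19.92308646440506 tilt [-0.0005 -0.0001]
turn wz 0.0005 then cm [-0.03 -0.    0.56] | cm in present axes [-0.03 -0.    0.56]
```

Call:
apply_moves --pt "0 0 0.4 0 0 0 -1" --pt "0 0 0.15 0 0 0 -1" --pt "0 0 0 0 0 0 -1"

```text
time: 9.1
position: [0.5308, 0.1534, 0.0613]
tool_rot: [[-0.978, 0.21, -0.0], [0.21, 0.978, -0.0], [0.0, -0.0, -1.0]]
ft_force: [-0.4, 0.7, -0.8]
finger_gap: 0.362
finger_force: 19.9
```

```bash
python3 d.py .531 .1533 .061 77.84
```

```text
t 9.1 p [0.5308 0.1534 0.0613] psi 77.87 F [-0.37  0.67 -0.79] gap 0.362 pad 19.92317497730255 tilt [-0.0002 -0.0001]
turn wz 0.0004 then cm [-0.02 -0.01  0.03] | cm in present axes [-0.02 -0.01  0.03]
```

Call:
apply_moves --pt "0 0 0.05 0 0 0 -1" --pt "0 0 0 0 0 0 0.1" --pt "0 0 0 0 0 0 0.1" --pt "0 0 0 0 0 0 0.1" --pt "0 0 0 0 0 0 0.1"

```text
time: 9.72
position: [0.5309, 0.1534, 0.061]
tool_rot: [[-0.978, 0.21, 0.0], [0.21, 0.978, -0.0], [-0.0, -0.0, -1.0]]
ft_force: [-0.1, -0.2, -0.2]
finger_gap: 0.549
finger_force: 0.0
```

Call:
apply_moves --pt "0 0 -3 0 0 0 0.1" --pt "0 0 -4 0 0 0 0.1" --pt "0 0 -5 0 0 0 -0.2" --pt "0 0 0 0 0 0 -0.2"

```text
time: 10.22
position: [0.5323, 0.1538, 0.1847]
tool_rot: [[-0.978, 0.21, 0.006], [0.21, 0.978, 0.001], [-0.006, 0.003, -1.0]]
ft_force: [-0.1, -0.2, -0.5]
finger_gap: 0.408
finger_force: 0.0
```

```bash
python3 d.py .549 .2389 .15 64; python3 - <<'E'
from h import *
isc,cs=cam("scene");it,ct=cam("top")
P=(.5343,.1743,-.2124)
def z(im,c,L):
    u,v=proj(c,world(P,L))[0].round().astype(int);print(u,v);return cv2.resize(im[v-14:v+15,u-14:u+15,::-1],(390,390),interpolation=cv2.INTER_CUBIC)
print(proj(cs,world(P,[(0,-21,81)])))
cv2.imwrite("pics/w.png",np.hstack([z(isc,cs,(0,-21,81)),z(isc,cs,(0,66,110))]))
E
```

```text
t 10.225 p [0.5323 0.1538 0.1847] psi 77.87 F [-0.1  -0.22 -0.51] gap 0.408 pad 0.0 tilt [0.0065 0.0014]
turn wz 0.242 then cm [2.23 8.38 3.47] | cm in present axes [0.18 8.67 3.49]
[[321.97339808 257.03130417]]
322 257
345 273
```

View pics/w.png

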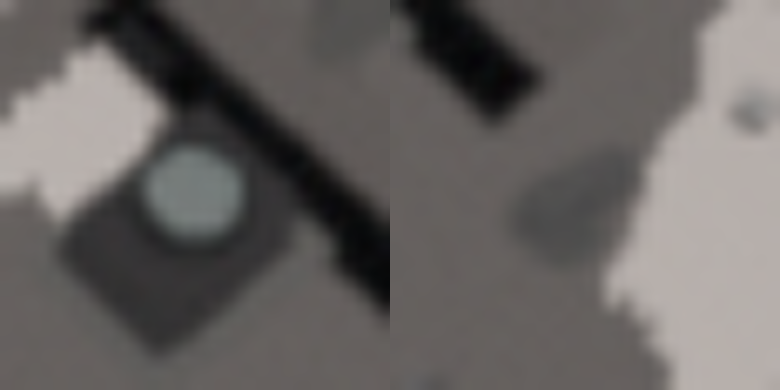

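```bash
python3 - <<'E'
from h import *
_,cs=cam("scene");_,ct=cam("top")
def ray(c,u,z):
    K,D,R,t=c;q=cv2.undistortPoints(np.array([[u]],float),K,D)[0,0];d=R@np.r_[q,1];return t+d*(z-t[2])/d[2]
f=lambda u,o,c:np.array([(u[0]-o[0]+.5)/300*23-.5+c[0]-11,(u[1]-o[1]+.5)/300*23-.5+c[1]-11])
for c,o,cc,A,B in((ct,(0,300),(130,182),(200,405),(145,520)),(ct,(0,300),(130,182),(178,402),(118,488)),(cs,(300,300),(344,271),(405,480),(505,442)),(cs,(300,300),(344,271),(395,555),(500,500))):
    a,b=[ray(c,f(x,o,cc),.115) for x in(A,B)];d=a-b;print(a,b,np.hypot(*d[:2]),(np.degrees(np.arctan2(d[1],d[0])+.2122)-90)%180)
E
```

```text
[0.5602209  0.22688598 0.115     ] [0.53430774 0.23801342 0.115     ] 0.02820127203940152 78.91885567946065
[0.56101268 0.23182565 0.115     ] [0.54169748 0.24433859 0.115     ] 0.023014138792442736 69.2218348408366
[0.56044666 0.23132683 0.115     ] [0.53843796 0.24447708 0.115     ] 0.02563810173650253 71.29975251122534
[0.57762158 0.23901561 0.115     ] [0.55158926 0.25085959 0.115     ] 0.02860002987669582 77.69395797510839
```

Call:
apply_moves --pt "0 0 0 0 0 0.148 -0.3" --pt "0 0 0 0 0 0.148 -0.3" --pt "1.2 4.2 1 0 0 0 -0.3" --pt "1.2 4.2 1.5 0 0 0 -0.3" --pt "0 0 0 0 0 0 -0.3"

```text
time: 11.05
position: [0.5498, 0.2403, 0.153]
tool_rot: [[-0.875, 0.484, -0.004], [0.484, 0.875, -0.001], [0.003, -0.003, -1.0]]
ft_force: [0.2, -0.4, -0.2]
finger_gap: 0.35
finger_force: 0.0
```

```bash
python3 d.py .5486 .2384 .0945 61
```

```text
t 11.05 p [0.5498 0.2403 0.153 ] psi 61.05 F [ 0.17 -0.4  -0.23] gap 0.35 pad 0.0 tilt [-0.0041 -0.0013]
turn wz 0.0009 then cm [ 0.01 -0.22  5.85] | cm in present axes [-0.01 -0.2   5.85]
```

Call:
apply_moves --pt "0 -0.2 2.5 0 0 0 -0.3" --pt "0 0 2 0 0 0 -0.3" --pt "0 0 0.8 0 0 0 -0.3" --pt "0 0 0 0 0 0 -0.3" --pt "0 0 0 0 0 0 -0.3"

```text
time: 11.68
position: [0.5502, 0.2367, 0.1038]
tool_rot: [[-0.874, 0.486, 0.001], [0.486, 0.874, 0.0], [-0.001, 0.001, -1.0]]
ft_force: [0.3, -0.4, -0.0]
finger_gap: 0.352
finger_force: 0.0
```

```bash
python3 d.py .5486 .2384 .0945 61
```

```text
t 11.675 p [0.5502 0.2367 0.1038] psi 60.89 F [ 0.26 -0.41 -0.04] gap 0.352 pad 0.0 tilt [0.0011 0.0004]
turn wz -0.0019 then cm [0.22 0.07 0.93] | cm in present axes [0.22 0.07 0.93]
```

Call:
apply_moves --pt "0.2 0.1 0.8 0 0 0 -0.5" --pt "0 0 0 0 0 0 -0.8" --pt "0 0 0 0 0 0 -0.8" --pt "0 0 0 0 0 0 -1" --pt "0 0 0 0 0 0 -1" --grip_force 8

```text
time: 12.3
position: [0.5488, 0.239, 0.0951]
tool_rot: [[-0.874, 0.486, 0.001], [0.486, 0.874, 0.001], [-0.0, 0.001, -1.0]]
ft_force: [3.4, 3.8, -2.6]
finger_gap: 0.085
finger_force: 8.0
```

Call:
apply_moves --pt "0 0 0 0 0 0 -1" --pt "0 0 0 0 0 0 -1" --pt "0 0 0 0 0 0 -1"

```text
time: 12.68
position: [0.5488, 0.239, 0.0951]
tool_rot: [[-0.874, 0.486, 0.001], [0.486, 0.874, 0.001], [-0.0, 0.001, -1.0]]
ft_force: [3.5, 4.7, -2.4]
finger_gap: 0.082
finger_force: 8.0
```

```bash
python3 d.py .5486 .2384 .0945 -12.2
```

```text
t 12.675 p [0.5488 0.239  0.0951] psi 60.91 F [ 3.49  4.75 -2.4 ] gap 0.082 pad 7.996518462896347 tilt [0.0009 0.0007]
turn wz 1.276 then cm [-0.06 -0.01  0.06] | cm in present axes [-0.01 -0.06  0.06]
```

Call:
apply_moves --pt "0 0.1 0 0 0 0.15 -1" --pt "0 0 0 0 0 0.16 -1" --pt "0 0 0 0 0 0.16 -1" --pt "0 0 0 0 0 0.16 -1" --pt "0 0 0 0 0 0.16 -1"

```text
time: 13.3
position: [0.5492, 0.2393, 0.0951]
tool_rot: [[-0.264, 0.964, 0.0], [0.964, 0.264, -0.0], [-0.0, 0.0, -1.0]]
ft_force: [2.9, 0.2, -0.5]
finger_gap: 0.084
finger_force: 8.0
```

```bash
python3 d.py .5486 .2384 .0945 -12.2
```

```text
t 13.3 p [0.5492 0.2393 0.0951] psi 15.34 F [ 2.92  0.19 -0.54] gap 0.084 pad 7.994096428155899 tilt [ 0.0003 -0.0003]
turn wz 0.4806 then cm [-0.1  -0.04  0.06] | cm in present axes [-0.07 -0.08  0.06]
```

Call:
apply_moves --pt "0 0 0 0 0 0.16 -1" --pt "0 0 0 0 0 0.16 -1" --pt "0 0 0 0 0 0.16 -1" --pt "0 0 0 0 0 0 -1" --pt "0 0 0 0 0 0 -1"

```text
time: 13.92
position: [0.5494, 0.2393, 0.0951]
tool_rot: [[0.202, 0.979, 0.001], [0.979, -0.202, -0.0], [0.0, 0.001, -1.0]]
ft_force: [5.0, -1.0, -1.8]
finger_gap: 0.083
finger_force: 8.0
```

```bash
python3 d.py .5486 .2384 .0945 -12.2
```

```text
t 13.925 p [0.5494 0.2393 0.0951] psi -11.64 F [ 4.96 -1.01 -1.85] gap 0.083 pad 8.000890240073204 tilt [ 0.0009 -0.0001]
turn wz 0.0098 then cm [-0.1  -0.06  0.06] | cm in present axes [-0.1  -0.06  0.06]
```

Call:
apply_moves --pt "0 0.1 0 0 0 0.01 -1" --pt "0 0 0 0 0 0 -1" --pt "0 0 0 0 0 0 -0.4" --pt "0 0 0 0 0 0 -0.4" --pt "0 0 0 0 0 0 -0.4"

```text
time: 14.55
position: [0.55, 0.2392, 0.0949]
tool_rot: [[0.215, 0.977, -0.0], [0.977, -0.215, -0.0], [-0.0, -0.0, -1.0]]
ft_force: [0.5, -0.5, 0.7]
finger_gap: 0.295
finger_force: 0.0
```

Call:
apply_moves --pt "0 0 -3 0 0 0 -0.4" --pt "0 0 -5 0 0 0 -0.4" --pt "0 0 0 0 0 -0.15 -0.4" --pt "0 0 0 0 0 0 -0.2"

```text
time: 15.05
position: [0.5499, 0.2392, 0.175]
tool_rot: [[0.068, 0.998, 0.0], [0.998, -0.068, 0.0], [0.0, 0.0, -1.0]]
ft_force: [0.2, 1.0, -0.6]
finger_gap: 0.369
finger_force: 0.0
```

```bash
python3 d.py .495 -.1504 .1 -3.6
```

```text
t 15.05 p [0.5499 0.2392 0.175 ] psi -3.87 F [ 0.24  1.   -0.55] gap 0.369 pad 0.0 tilt [0.0001 0.    ]
turn wz -0.0048 then cm [-39.23  -3.04   7.5 ] | cm in present axes [-39.25  -2.85   7.5 ]
```

Call:
apply_moves --pt "-5.6 -0.43 0 0 0 0 -0.2" --pt "-5.6 -0.43 0 0 0 0 -0.2" --pt "-5.6 -0.43 0 0 0 0 -0.2" --pt "-5.6 -0.43 0 0 0 0 -0.2" --pt "-5.6 -0.43 0 0 0 0 -0.2"

```text
time: 15.68
position: [0.509, -0.0404, 0.1743]
tool_rot: [[0.071, 0.997, -0.001], [0.997, -0.071, 0.0], [0.0, -0.001, -1.0]]
ft_force: [0.5, -0.9, 0.2]
finger_gap: 0.397
finger_force: 0.0
```

Call:
apply_moves --pt "-5.6 -0.43 2 0 0 0 -0.2" --pt "-5.6 -0.43 3 0 0 0 -0.2" --pt "0 0 2.5 0 0 0 -0.2" --pt "0 0 0 0 0 0 -0.2" --pt "0 0 0 0 0 0 -0.2"

```text
time: 16.3
position: [0.4943, -0.1484, 0.1012]
tool_rot: [[0.068, 0.998, 0.0], [0.998, -0.068, -0.0], [-0.0, 0.0, -1.0]]
ft_force: [0.1, 0.6, 0.5]
finger_gap: 0.401
finger_force: 0.0
```

```bash
python3 d.py .495 -.1504 .008 -3.6; python3 - <<'E'
from h import *
isc,cs=cam("scene");from ref import *
print(refine([(isc,cs)],rectE(60,-95,95,5)[:2],(.4934,-.1507,-.061)))
u,v=proj(cs,[[.495,-.15,.03]])[0].round().astype(int);print(u,v)
cv2.imwrite("pics/k.png",cv2.resize(isc[v-30:v+31,u-30:u+31,::-1],(600,600),interpolation=cv2.INTER_CUBIC))
E
```

```text
t 16.3 p [ 0.4943 -0.1484  0.1012] psi -3.88 F [0.13 0.56 0.47] gap 0.401 pad 0.0 tilt [ 0.0005 -0.0002]
turn wz -0.0048 then cm [-0.19  0.09  9.32] | cm in present axes [-0.19  0.08  9.32]
(array([ 0.49500177, -0.1501649 , -0.09873127]), array([[-0.10308632, -0.01398076,  0.12402718],
       [ 0.07753148,  0.29983588, -1.17615227]]))
251 209
```

View pics/k.png

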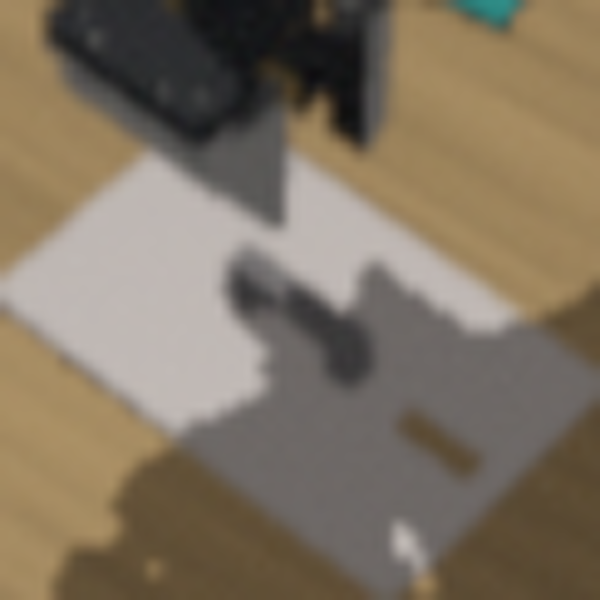

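The white cover with its handle and slot lies under the gripper, and the fingers straddle the handle line.

Call:
apply_moves --pt "-0.15 0.1 3 0 0 0 -0.3" --pt "0 0 3 0 0 0 -0.3" --pt "0 0 2 0 0 0 -0.3" --pt "0 0 0.8 0 0 0 -0.3" --pt "0 0 0 0 0 0 -0.3"

```text
time: 16.98
position: [0.4951, -0.1502, 0.013]
tool_rot: [[0.067, 0.998, 0.0], [0.998, -0.067, -0.0], [-0.0, 0.0, -1.0]]
ft_force: [-0.1, 0.4, 0.1]
finger_gap: 0.349
finger_force: 0.0
```

```bash
python3 d.py .495 -.1504 .008 -3.6
```

```text
t 16.975 p [ 0.4951 -0.1502  0.013 ] psi -3.82 F [-0.07  0.36  0.12] gap 0.349 pad 0.0 tilt [ 0.0005 -0.0002]
turn wz -0.0039 then cm [-0.02 -0.01  0.5 ] | cm in present axes [-0.02 -0.01  0.5 ]
```

Call:
apply_moves --pt "0 0 0.6 0 0 0 -0.5" --pt "0 0 0 0 0 0 -1" --pt "0 0 0 0 0 0 -1" --pt "0 0 0 0 0 0 -1" --pt "0 0 0 0 0 0 -1" --grip_force 45

```text
time: 17.6
position: [0.4949, -0.1505, 0.0068]
tool_rot: [[0.067, 0.998, 0.0], [0.998, -0.067, -0.0], [-0.0, 0.0, -1.0]]
ft_force: [-1.3, 1.0, 3.7]
finger_gap: 0.121
finger_force: 45.0
```

Call:
apply_moves --pt "0 0 0 0 0 0 -1" --pt "0 0 0 0 0 0 -1"

```text
time: 17.85
position: [0.4949, -0.1504, 0.0068]
tool_rot: [[0.067, 0.998, 0.0], [0.998, -0.067, -0.0], [-0.0, 0.0, -1.0]]
ft_force: [-0.4, 1.2, 4.8]
finger_gap: 0.123
finger_force: 45.0
```

```bash
python3 d.py .495 -.1504 .2 -3.6
```

```text
t 17.85 p [ 0.4949 -0.1504  0.0068] psi -3.84 F [-0.41  1.23  4.81] gap 0.123 pad 45.00124990940094 tilt [ 0.0004 -0.0002]
turn wz -0.0042 then cm [ 0.000e+00  1.000e-02 -1.932e+01] | cm in present axes [  0.     0.02 -19.32]
```

Call:
apply_moves --pt "0 0 -3 0 0 0 -1" --pt "0 0 -5 0 0 0 -1" --pt "0 0 -5 0 0 0 -1" --pt "0 0 -5 0 0 0 -1" --pt "0 0 0 0 0 0 -1"

```text
time: 18.48
position: [0.4959, -0.1508, 0.1896]
tool_rot: [[0.067, 0.998, 0.005], [0.998, -0.067, -0.002], [-0.002, 0.005, -1.0]]
ft_force: [-0.0, -0.7, -3.4]
finger_gap: 0.123
finger_force: 45.0
```

```bash
python3 d.py .5354 .1742 .185 -12.16; cat >chk.py <<'E'
from ref import *
np.set_printoptions(precision=4,suppress=True)
isc,cs=cam("scene");s=robot.read_state();p=s["position"];R=s["tool_rot"];yaw=np.arctan2(R[1,1],R[0,1])
z=p[2]*1000-1.8
for E in(rectE(60,-95,95,z),rectE(60,-95,95,z)[:1]+rectE(60,-95,95,z)[3:], ):
    q,r=refine([(isc,cs)],E,(p[0],p[1],yaw));print("tcp",p,yaw,"cover",q,r.round(2).tolist())
    d=q[:2]-p[:2];print("offset in tool-ish cover frame mm",(np.array([[np.cos(yaw),np.sin(yaw)],[-np.sin(yaw),np.cos(yaw)]])@d*1000).round(1),"dyaw",q[2]-yaw)
E
python3 chk.py
```

```text
t 18.475 p [ 0.4959 -0.1508  0.1896] psi -3.84 F [-0.02 -0.7  -3.38] gap 0.123 pad 44.99884486198425 tilt [ 0.0053 -0.002 ]
turn wz 0.1452 then cm [32.61 -2.98  0.46] | cm in present axes [32.7   1.76  0.41]
tcp [ 0.4949 -0.1505  0.187 ] -0.0669582358448212 cover [ 0.4937 -0.1552 -0.0716] [[0.3, 0.52, -0.34], [-0.34, -1.07, 0.52], [-1.2, 0.87, 0.69], [1.13, -0.49, -0.48]]
offset in tool-ish cover frame mm [-0.8 -4.8] dyaw -0.00464637466907622
tcp [ 0.4949 -0.1505  0.187 ] -0.0669582358448212 cover [ 0.4943 -0.1496 -0.0863] [[-0.0, 0.28, -0.29], [-0.34, 0.15, 0.09]]
offset in tool-ish cover frame mm [-0.7  0.8] dyaw -0.019306718681048912
```

Call:
apply_moves --pt "0 0 0 0 0 0.145 -1" --pt "5 -0.45 0 0 0 0 -1" --pt "5.2 -0.48 0 0 0 0 -1" --pt "5.2 -0.48 0 0 0 0 -1" --pt "5.2 -0.48 0 0 0 0 -1"

```text
time: 19.15
position: [0.5188, 0.0566, 0.1842]
tool_rot: [[0.211, 0.978, -0.003], [0.978, -0.211, -0.0], [-0.001, -0.003, -1.0]]
ft_force: [1.0, -0.9, -3.0]
finger_gap: 0.124
finger_force: 45.0
```

Call:
apply_moves --pt "5 -0.45 0 0 0 0 -1" --pt "4 -0.36 0 0 0 0 -1" --pt "2.7 -0.25 1 0 0 0 -1" --pt "0 0 2 0 0 0 -1" --pt "0 0 0 0 0 0 -1"

```text
time: 19.77
position: [0.5324, 0.1714, 0.1532]
tool_rot: [[0.21, 0.978, -0.006], [0.978, -0.21, -0.002], [-0.003, -0.005, -1.0]]
ft_force: [-0.5, -0.7, -2.8]
finger_gap: 0.122
finger_force: 45.0
```

```bash
python3 d.py .5354 .1742 .135 -12.16; sed -i 's/((*rectE(60,-95,95,z),/(rectE(60,-95,95,z),/' chk.py; python3 chk.py
```

```text
t 19.775 p [0.5324 0.1714 0.1532] psi -12.12 F [-0.46 -0.74 -2.76] gap 0.122 pad 44.998807311058044 tilt [-0.0058 -0.0016]
turn wz 0.0006 then cm [0.34 0.24 1.82] | cm in present axes [0.34 0.25 1.82]
tcp [0.5331 0.1713 0.1547] -0.21206311732632305 cover [ 0.5311  0.1719 -0.2056] [[0.13, 0.72, 0.1], [0.13, 0.21, 0.11], [1.23, 1.22, -0.04], [-0.25, 0.43, 0.94]]
offset in tool-ish cover frame mm [-2.1  0.1] dyaw 0.0064409318665374915
tcp [0.5331 0.1713 0.1547] -0.21206311732632305 cover [ 0.5321  0.1727 -0.1757] [[0.04, 0.28, -0.43], [-0.23, -0.03, 0.28]]
offset in tool-ish cover frame mm [-1.3  1.2] dyaw 0.03633475153809762
```

Call:
apply_moves --pt "0.28 0.25 1 0 0 0 -1" --pt "0 0 0.8 0 0 0 -1" --pt "0 0 0 0 0 0 -1" --pt "0 0 0 0 0 0 -1"

```text
time: 20.32
position: [0.537, 0.1738, 0.1387]
tool_rot: [[0.21, 0.978, 0.0], [0.978, -0.21, 0.0], [0.0, 0.0, -1.0]]
ft_force: [-0.3, -0.0, -2.4]
finger_gap: 0.123
finger_force: 45.0
```

```bash
python3 d.py .5354 .1742 .122 -12.16
```

```text
t 20.325 p [0.537  0.1738 0.1387] psi -12.15 F [-0.31 -0.02 -2.41] gap 0.123 pad 44.998801946640015 tilt [0.0003 0.0001]
turn wz 0.0002 then cm [ 0.01 -0.17  1.67] | cm in present axes [ 0.01 -0.17  1.67]
```

Call:
apply_moves --pt "0 -0.17 0.8 0 0 0 -1" --pt "0 0 0.8 0 0 0 -1" --pt "0 0 0.5 0 0 0 -1" --pt "0 0 0 0 0 0 -1"

```text
time: 20.82
position: [0.5351, 0.1741, 0.117]
tool_rot: [[0.21, 0.978, -0.001], [0.978, -0.21, -0.0], [-0.0, -0.001, -1.0]]
ft_force: [-0.5, 0.3, -1.7]
finger_gap: 0.126
finger_force: 45.0
```

```bash
python3 d.py .5354 .1742 .102 -12.16
```

```text
t 20.825 p [0.5351 0.1741 0.117 ] psi -12.15 F [-0.5   0.31 -1.71] gap 0.126 pad 44.99885559082031 tilt [-0.0008 -0.0002]
turn wz 0.0002 then cm [0.02 0.03 1.5 ] | cm in present axes [0.02 0.03 1.5 ]
```

Call:
apply_moves --pt "0 0 0.6 0 0 0 -1" --pt "0 0 0.5 0 0 0 -1" --pt "0 0 0.4 0 0 0 -1" --pt "0 0 0 0 0 0 -1"

```text
time: 21.32
position: [0.5352, 0.1742, 0.1023]
tool_rot: [[0.21, 0.978, -0.0], [0.978, -0.21, -0.0], [-0.0, -0.0, -1.0]]
ft_force: [0.7, 0.2, -1.2]
finger_gap: 0.121
finger_force: 45.0
```

Call:
apply_moves --pt "0 0 0.3 0 0 0 -1" --pt "0 0 0.2 0 0 0 -1" --pt "0 0 0 0 0 0 -1"

```text
time: 21.7
position: [0.5355, 0.1742, 0.0981]
tool_rot: [[0.21, 0.978, 0.001], [0.978, -0.21, 0.0], [0.0, 0.001, -1.0]]
ft_force: [-3.0, -0.6, 7.4]
finger_gap: 0.122
finger_force: 45.0
```

```bash
python3 d.py .5354 .1742 .0968 -12.16
```

```text
t 21.7 p [0.5355 0.1742 0.0981] psi -12.15 F [-3.03 -0.55  7.44] gap 0.122 pad 45.00189185142517 tilt [0.0008 0.0002]
turn wz 0.0002 then cm [-0.   -0.    0.13] | cm in present axes [-0.   -0.    0.13]
```

Call:
apply_moves --pt "0 0 0.15 0 0 0 -1" --pt "0 0 0.1 0 0 0 -1" --pt "0 0 0 0 0 0 -1" --pt "0 0 0 0 0 0 -1"

```text
time: 22.2
position: [0.5354, 0.1742, 0.0967]
tool_rot: [[0.21, 0.978, 0.001], [0.978, -0.21, 0.0], [0.001, 0.001, -1.0]]
ft_force: [-9.3, -2.6, 18.6]
finger_gap: 0.124
finger_force: 45.0
```

```bash
python3 d.py .5354 .1742 .0968 -12.16
```

```text
t 22.2 p [0.5354 0.1742 0.0967] psi -12.14 F [-9.34 -2.62 18.56] gap 0.124 pad 45.005260705947876 tilt [0.0012 0.0003]
turn wz 0.0003 then cm [-0.01 -0.   -0.01] | cm in present axes [-0.01 -0.   -0.01]
```

Call:
apply_moves --pt "0 -0.08 0 0 0 0 -1" --pt "0 0 0 0 0 0 -1" --pt "0 0 0 0 0 0 -1" --pt "0 0 0 0 0 0 -1"

```text
time: 22.7
position: [0.5355, 0.1742, 0.0967]
tool_rot: [[0.211, 0.978, 0.003], [0.978, -0.211, 0.0], [0.001, 0.003, -1.0]]
ft_force: [-2.9, -4.0, 13.9]
finger_gap: 0.123
finger_force: 45.0
```

```bash
python3 d.py .5354 .1742 .0968 -12.16
```

```text
t 22.7 p [0.5355 0.1742 0.0967] psi -12.15 F [-2.88 -3.99 13.94] gap 0.123 pad 45.00400185585022 tilt [0.0031 0.0003]
turn wz 0.0001 then cm [-0.01 -0.   -0.01] | cm in present axes [-0.01 -0.   -0.01]
```

Call:
apply_moves --pt "0 0 0.07 0 0 0 -1" --pt "0 0 0 0 0 0 -1" --pt "0 0 0 0 0 0 -1" --pt "0 0 0 0 0 0 -1"

```text
time: 23.2
position: [0.5355, 0.1743, 0.0967]
tool_rot: [[0.21, 0.978, 0.003], [0.978, -0.21, 0.0], [0.001, 0.003, -1.0]]
ft_force: [-6.6, -3.4, 21.1]
finger_gap: 0.125
finger_force: 45.0
```

```bash
python3 d.py .5354 .1742 .0968 -12.16; python3 -c "
from rig import robot
print(robot.close_job())"
```

```text
t 23.2 p [0.5355 0.1743 0.0967] psi -12.15 F [-6.63 -3.41 21.11] gap 0.125 pad 45.006346106529236 tilt [0.0033 0.0003]
turn wz 0.0002 then cm [-0.01 -0.   -0.01] | cm in present axes [-0.01 -0.   -0.01]
the job is handed in; nothing more can be done
None
```

I handed in the job at 23.2 s with the module home in its pocket, the wing lined up, and the cover over the wing and held flush at about 20 N; `close_job()` returned no verdict, and the flush fit comes from tool height and force, not a picture.

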